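# Move the guard cap to the red high-voltage probe

## Task

The red high-voltage probe is going back into storage, so it needs the guard cap: pull the orange cap off the grey probe and press it onto the red probe until it snaps fully home against the shoulder, then let go. Leave the green cap fully on the blue probe and do not push the other things on the bench about.

Things in the scene. Friction and masses are not known exactly. Their poses are not given: they have to be found in the camera images.
- cap: orange guard cap, eight-sided, 36 mm across flats, 70 mm long, 50 g; origin at the centre of its open mouth, z along its axis to the closed end. Mouth 22 mm wide, cavity 29 mm wide, 64 mm deep; the 8 mm lip in the mouth snaps over a probe's sprung bumps (about 8 to 15 N to press on or pull off). White line round it near the mouth. Starts home on the grey probe.
- grey_shoulder (a point): on the grey probe's axis, on top of its 40 mm round shoulder, where a cap's mouth rests when home; z along the probe out of its tip (35 degrees from vertical), y level. Moves with the probe, which slides in its holster (0 to 15 mm, about 3 N) and starts fully down.
- red_shoulder (a point): the same point and axes on the red probe, which starts bare: above the shoulder a 19 mm nose with three sprung steel bumps 13.5 mm up, then a brass cone from 26 to 52 mm. A cap is home when its origin is at this point.
- red_probe (a joint): how far the red probe stands raised in its holster along its axis: 0 fully down, 0.015 m at the top stop. It slides with about 3 N of friction, so it sinks or lifts before a cap snaps.
- red_holster: red probe's fixed holster: base 165 x 170 x 14 mm; z up. The probe leans 35 degrees to the holster's -x; when fully down its shoulder is at x -20, y 0, z 115 mm. Above it a carry handle: 12 mm bar along y at x -43, z 270 mm, its legs at y = +-78 mm sloping down to x 88, z 14. Come in along the probe's lean, under the bar. All three holsters are alike.
- grey_holster: the grey probe's fixed holster, like red_holster
- blue_holster: the blue probe's fixed holster, like red_holster; its probe wears a green cap that stays on
- green_mouth (a point): mouth centre of the green guard cap, home on the blue probe, same shape as the orange one; stays where it is
- blue_shoulder (a point): shoulder point of the blue probe, as for the others
- multimeter: yellow hand-held multimeter, 170 x 85 x 43 mm, lying flat; origin under its centre (bystander)
- screwdriver: screwdriver lying on the bench, origin at its underside (bystander)
- tape: blue roll of tape, 100 mm across, 19 mm high, lying flat (bystander)
- tray: white divided parts tray 150 x 100 x 35 mm (bystander)
- terminal_box: black terminal box 110 x 80 x 68 mm with brass, yellow and white posts (bystander)
- spray: upright can, 52 mm across, 150 mm high (bystander)
Not all that is in view belongs to the job. What is meant by the cap is not turquoise, and is the larger of those in its own colour.

How it is judged:
By the outcome, as a careful person would: the job done as asked, in the order asked, and still so for the second after the job is handed in, with the robot touching nothing.
It also fails if it takes over 48 s, if anything falls off the work surface, if the arm or the gripper's body presses on something with over 40 N, if the wrist force passes 120 N, or if a joint passes its speed limit or range.

## Robot

A 6-joint arm with a two-finger parallel gripper is mounted at the origin on the work surface. World frame = base frame: x ahead of the robot, y to its left, z up, the work surface at z = 0. Lengths are in m, angles in degrees, forces in N, time in s.
With the tool pointing down it reaches from about 0.325 to 1 m from the base axis. Payload 5.1 kg.
Tool frame: the origin (TCP) lies where the fingers leave the gripper's body, on its centre line; the fingertips stand 73 mm ahead of it and the grasp point (between the pads) lies 54 mm ahead of it; z points along the fingers, y is the line along which they close (so a half turn about z gives the same grasp; the last joint's range is limited). The gripper opens to 85 mm and grips with 20 to 120 N. Pads are 22 mm wide; open, the fingers measure 114 mm over their backs; the gripper's body (76 mm by 85 mm) begins 54 mm behind the grasp point. The pads swing forward as they close: fully open they stand 13 mm farther back than shut.
Start: joints at [-72.915, 7.093, 94.555, -0, 78.352, -4.733], TCP at [0.242, -0.603, 0.304] pointing down, gripper open.
Joint ranges: [-149.61, 149.61], [-58.7, 133.49], [1.44, 155.28], [-77.14, 257.14], [18.33, 153.61], [-166.67, 166.67]. Speed limits (degrees/s): [147.25, 147.25, 180, 180, 180, 180].

## Interface

Orientations are given as [roll, pitch, yaw] about the fixed x, y, z axes, in that order (R = Rz(yaw) Ry(pitch) Rx(roll)).
In Python, from bench import arm gives the robot as it stands.
- The arm moves only by the tool arm_command, never from a script. Its argument "commands" is a list of rows, each a list of 7 numbers: the shift along the tool's x, y, z in mm, then the turn, a rotation vector about the tool's x, y, z in rad, then the gripper's target within -1 to 1 (shut at 1, half-way at 0, fully open at -1). A call has 1 to 8 rows; each row shifts and turns the commanded pose from where the row before left it, along the tool's axes as they then stand; what a row does not reach is not made up. A row lasts 1/12 s, in which the tool goes at most 41.7 mm and 7.16 degrees, less where a joint would pass 70% of its speed; a pose out of reach is approached as far as the arm can. A call with a gripper value outside its range is refused whole. The fingers move at their own pace and stop on an object; "force" is the grip in N (left out, the last holds). Time passes only in rows, so rows that do not move let the fingers close. It gives the time, the measured TCP pose, the force, the opening and the grip force at its end, in the units of the state.
- arm.read_state(): the state, without advancing time (a new reading comes with each control period).
- arm.get_image(name): name is "scene" or "top"; returns the picture (480x640x3 uint8, blue, green, red); there is no depth.
- arm.get_calibration(name): a dict with "fov_y" (degrees; the focal length in pixels is half the picture's height over the tangent of half this angle, whatever the lens; pixels are square), "cx", "cy" (the principal point, pixels), "R" (3x3) and "t" (3): a world point X has camera coordinates R X + t. Camera axes: x right, y down, z forward; pixel columns grow to the right and rows downward; lengths in m; the calibration is good to about 2 mm. A picture is of the moment at which its call begins. get_calibration takes no time and is no camera call.
- arm.finish_job(): hands the job in; it is judged then, once.
The state is a dict: "clock": time; "qpos": joint angles; "joint_vel": joint speeds; "joint_torque": joint torques, N m; "position": TCP position; "eef_rot": TCP orientation; "contact_force": force on the tool from outside, world axes, zero at the start; "moment": the same for the moment, N m; "gripper_width": opening from 0.0 (shut) to 1.0 (fully open); "grip_force": force on a finger pad.
Only numpy, scipy, OpenCV 4.12 (cv2) and the standard library are available. Lean on these libraries where they do the work, as an engineer would, in place of code of your own. Each camera call takes 0.05 s, during which the arm holds its last target. There are 200 camera calls.

## Working session

There is one attempt and no reset: what is moved stays moved. The work goes in short steps, Python scripts to look and compute and a tool call to move; the robot and the scene stay as the last step left them, time stands still between calls to the robot, and variables do not carry over. Pictures are saved under pics/ and viewed, at most 10 in all, crops included, and the job is handed in when it is done.

Besides the shell and the picture viewer there is one more tool, called after "Request:" as name([rows], argument=value, ...), one row to a line, values as JSON. arm_command: Moves the arm, as the interface text tells. Its arguments: {"type":"object","properties":{"commands":{"type":"array","items":{"type":"array","items":{"type":"number"}}},"force":{"type":"number"}},"required":["commands"]}

```bash
mkdir -p pics; ls
python3 - <<'E'
from bench import arm
import cv2
for n in("scene","top"):
    cv2.imwrite(f"pics/{n}0.png",arm.get_image(n)); print(n,arm.get_calibration(n))
print(arm.read_state())
E
```

```text
pics
scene {'fov_y': 48.89566535783975, 'cx': 328.61790168184046, 'cy': 230.76987745575224, 'R': array([[-0.46753538,  0.88378331,  0.0183775 ],
       [ 0.62221806,  0.34378808, -0.70331675],
       [-0.62789757, -0.31739065, -0.71063902]]), 't': array([ 0.21412818, -0.23987264,  1.82392136])}
top {'fov_y': 46.32222515244068, 'cx': 328.8567796835891, 'cy': 234.4124639542061, 'R': array([[ 0.13211958, -0.991222  ,  0.00483412],
       [-0.9647841 , -0.12971171, -0.22883732],
       [ 0.22745563,  0.02557001, -0.97345268]]), 't': array([-0.03489886,  0.47234071,  1.39976766])}
{'clock': 0.1, 'qpos': array([-7.29149455e+01,  7.12944052e+00,  9.46282077e+01, -6.48103272e-04,
        7.83552042e+01, -4.73226067e+00]), 'joint_vel': array([ 0.03862353, -0.11947018, -0.07776673, -0.07045844,  0.00113572,
        0.05871825]), 'joint_torque': array([ 3.91286940e-04, -4.24929035e+01, -3.66654181e+01, -1.51567456e-04,
        3.90012923e-03,  4.72564452e-06]), 'position': array([ 0.24141645, -0.60303044,  0.30275931]), 'eef_rot': array([-1.79887480e+02, -8.67793723e-03,  2.18174381e+01]), 'contact_force': array([-0.02288422,  0.44904496,  0.49651244]), 'moment': array([ 0.00560541,  0.05444589, -0.02767258]), 'grip_force': 0.0, 'gripper_width': 1.0022264027663597}
```

View pics/scene0.png

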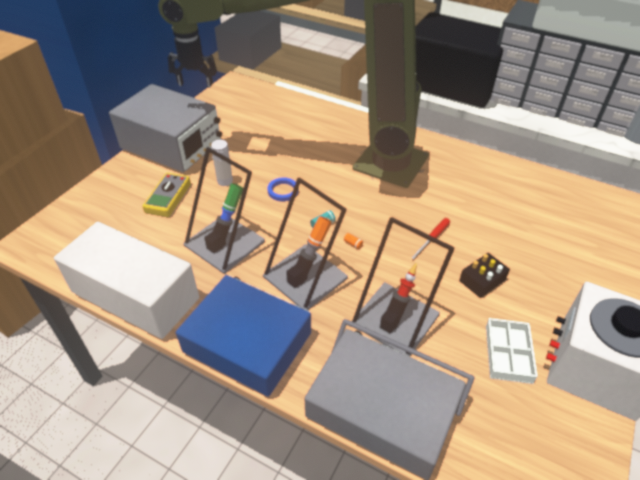

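View pics/top0.png

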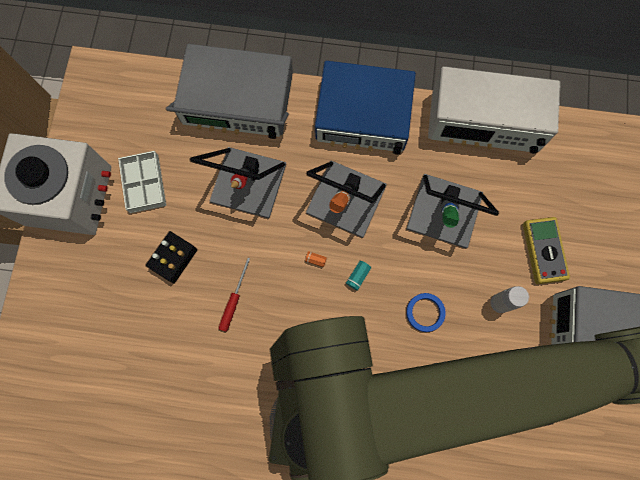

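```bash
cat > h.py <<'E'
import numpy as np, cv2
from bench import arm
def cal(n):
    c=arm.get_calibration(n); f=240/np.tan(np.radians(c['fov_y']/2)); return c,f
def ray(n,u,v):
    c,f=cal(n); R=np.array(c['R']);t=np.array(c['t'])
    d=R.T@np.array([(u-c['cx'])/f,(v-c['cy'])/f,1]); return -R.T@t,d/np.linalg.norm(d)
def plane(n,u,v,z):
    o,d=ray(n,u,v); return o+d*(z-o[2])/d[2]
def proj(n,X):
    c,f=cal(n); p=np.array(c['R'])@np.array(X)+c['t']; return np.array([c['cx']+f*p[0]/p[2],c['cy']+f*p[1]/p[2]])
def tri(a,b):
    o1,d1=ray('scene',*a);o2,d2=ray('top',*b)
    s=np.linalg.lstsq(np.c_[d1,-d2],o2-o1,rcond=None)[0]
    p,q=o1+s[0]*d1,o2+s[1]*d2; return (p+q)/2,np.linalg.norm(p-q)*1e3
E
python3 - <<'E'
import cv2
a=cv2.imread('pics/scene0.png')[170:345,260:460]; b=cv2.imread('pics/top0.png')[140:245,185:395]
cv2.imwrite('pics/c1.png',cv2.resize(a,(680,595),interpolation=cv2.INTER_CUBIC))
cv2.imwrite('pics/c2.png',cv2.resize(b,(798,399),interpolation=cv2.INTER_CUBIC))
E
```

```text
(no output)
```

View pics/c1.png

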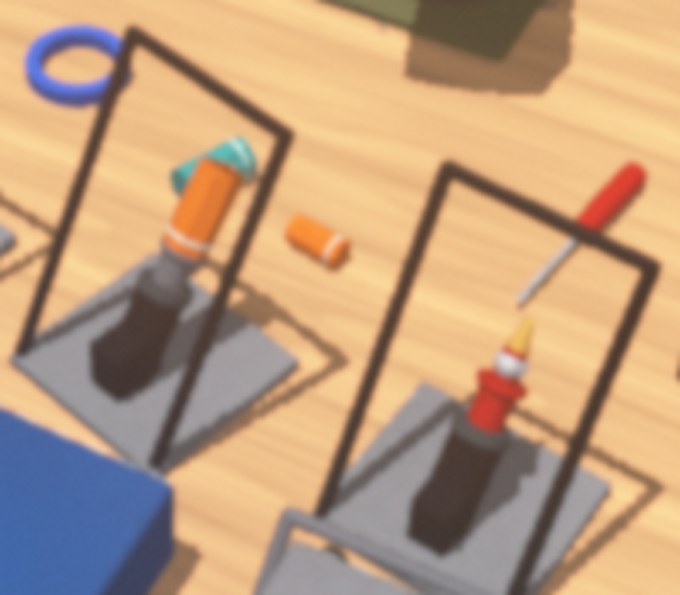

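View pics/c2.png

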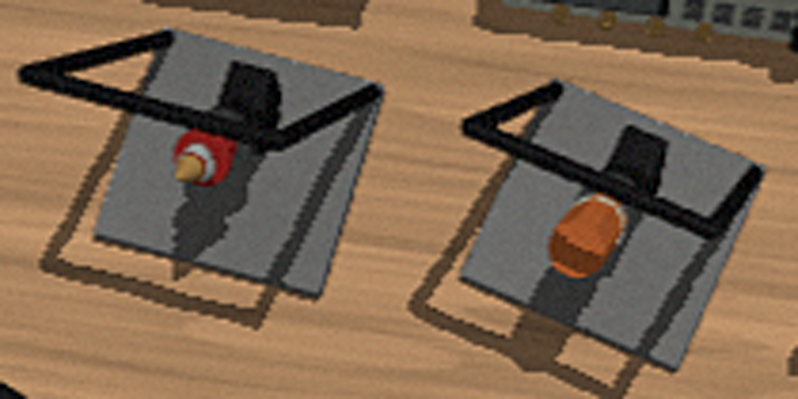

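Run:
```python
from h import *
np.set_printoptions(precision=4,suppress=True)
B={'red':[(192.9,159.2),(256.6,176.8),(452.1,247.9),(392.1,219.4)],'grey':[(308.7,172.9),(372.4,200.5),(344.4,209.7),(299.4,180.3)]}
s=np.sin(np.radians(35));c=np.cos(np.radians(35))
for k,(tl,tr,sr,sl) in B.items():
    L,e1=tri(sr,tl);Rr,e2=tri(sl,tr); print(k,L,Rr,'err',e1,e2,'len',np.linalg.norm(L-Rr))
    for nm,(a,b) in {'top':(plane('top',*tl,.27),plane('top',*tr,.27)),'scene':(plane('scene',*sr,.27),plane('scene',*sl,.27))}.items():
        y=a-b; yaw=np.arctan2(-y[0],y[1]); m=(a+b)/2; x=np.array([np.cos(yaw),np.sin(yaw),0])
        o=m+x*.043; o[2]=0; sh=o-.02*x; sh[2]=.115
        ax=-s*x+np.array([0,0,c])
        print(nm,'yaw',np.degrees(yaw),'len',np.linalg.norm(y),'org',o,'sh',sh)
        for h in (0,.052,.07): print('   h',h,proj('top',sh+h*ax),proj('scene',sh+h*ax))
for n in('scene','top'):
    im=cv2.imread(f'pics/{n}0.png'); hsv=cv2.cvtColor(im,cv2.COLOR_BGR2HSV)
    for col,lo,hi in(('orange',(5,150,100),(17,255,255)),('red',(0,150,80),(4,255,255)),('green',(50,100,30),(75,255,255))):
        N,_,st,ce=cv2.connectedComponentsWithStats(cv2.inRange(hsv,lo,hi))
        print(n,col,[(st[i].tolist(),ce[i].round(1).tolist()) for i in range(1,N) if st[i][4]>40])
```

```text
red [0.555  0.3536 0.2688] [0.5336 0.202  0.2676] err 4.1739952377064755 0.6787499984968197 len 0.1530421709825344
top yaw -8.415392218724861 len 0.15146643988947522 org [0.5866 0.2699 0.    ] sh [0.5668 0.2728 0.115 ]
   h 0 [238.2601 180.7474] [406.7604 281.8291]
   h 0.052 [231.8244 186.2751] [415.122  263.1408]
   h 0.07 [229.4907 188.2796] [418.0563 256.5826]
scene yaw -7.239299349638692 len 0.15376664991095054 org [0.5882 0.2739 0.    ] sh [0.5684 0.2765 0.115 ]
   h 0 [236.9576 179.9726] [407.8889 282.8247]
   h 0.052 [230.7168 185.535 ] [416.0551 264.002 ]
   h 0.07 [228.4536 187.5522] [418.9202 257.3981]
grey [0.5581 0.0881 0.2673] [ 0.5133 -0.062   0.2646] err 3.243116490022801 4.062091472177935 len 0.15662518993549274
top yaw -16.803325577525293 len 0.15663982771559565 org [ 0.5763 -0.0011  0.    ] sh [0.5572 0.0047 0.115 ]
   h 0 [342.5738 197.8672] [313.4021 241.2314]
   h 0.052 [338.0815 203.437 ] [321.5821 224.1709]
   h 0.07 [336.4525 205.4568] [324.4556 218.1778]
scene yaw -15.832195326594796 len 0.15319966411226507 org [0.5807 0.0054 0.    ] sh [0.5615 0.0108 0.115 
[... 155 characters left out ...]
 orange [([311, 217, 20, 24, 301], [320.3, 228.8]), ([430, 218, 20, 20, 58], [440.0, 227.4]), ([344, 233, 14, 13, 112], [350.2, 238.8])]
scene red [([430, 219, 19, 19, 129], [439.7, 227.7]), ([398, 280, 16, 17, 152], [404.6, 287.7]), ([551, 341, 8, 7, 43], [554.4, 343.9]), ([547, 353, 9, 8, 46], [551.1, 356.7])]
scene green [([226, 184, 14, 22, 183], [232.4, 194.8])]
top orange [([331, 191, 18, 18, 174], [340.1, 199.3]), ([305, 251, 22, 15, 185], [315.8, 258.6])]
top red [([231, 174, 16, 14, 82], [240.0, 179.0]), ([219, 293, 20, 38, 295], [228.6, 311.9])]
top green [([187, 117, 38, 10, 160], [205.5, 121.1]), ([443, 206, 16, 22, 270], [450.3, 216.6]), ([537, 221, 20, 16, 56], [549.1, 225.8])]
```

```bash
cat >> h.py <<'E'
from scipy.spatial.transform import Rotation as Ro
s35=np.sin(np.radians(35));c35=np.cos(np.radians(35))
SH={'grey':(np.array([.5593,.0075,.115]),-16.3),'red':(np.array([.5676,.2747,.115]),-7.8)}
def axis(k):
    y=np.radians(SH[k][1]); return np.array([-s35*np.cos(y),-s35*np.sin(y),c35])
def plan(p,rpy):
    st=arm.read_state(); R0=Ro.from_euler('xyz',st['eef_rot'],degrees=True);R1=Ro.from_euler('xyz',rpy,degrees=True)
    rv=(R0.inv()*R1).as_rotvec(); print('rot',rv.round(4),'deg',np.degrees(np.linalg.norm(rv)).round(2),'shift after rot (mm)',(R1.inv().apply(p-st['position'])*1e3).round(1))
def st():
    s=arm.read_state(); print({k:np.round(s[k],3).tolist() for k in('clock','qpos','position','eef_rot','contact_force','moment','gripper_width','grip_force')})
E
python3 - <<'E'
from h import *
for k,col,h in(('grey',((5,150,100),(17,255,255)),.042),('red',((0,150,80),(4,255,255)),-.006)):
  sh=SH[k][0];ax=axis(k)
  for n in('scene','top'):
    hsv=cv2.cvtColor(cv2.imread(f'pics/{n}0.png'),cv2.COLOR_BGR2HSV)
    _,lab,stt,ce=cv2.connectedComponentsWithStats(cv2.inRange(hsv,*col))
    p=proj(n,sh+h*ax); i=1+np.argmin([np.hypot(*(c-p))+(100 if s[4]<40 else 0) for c,s in zip(ce[1:],stt[1:])])
    P=np.argwhere(lab==i)[:,::-1]; d=proj(n,sh+.06*ax)-proj(n,sh); L=np.linalg.norm(d);d/=L
    q=P-p; lat=q@np.array([-d[1],d[0]]); al=q@d
    print(k,n,'px/mm',L/60,'lat',lat.min(),lat.max(),'mid',(lat.min()+lat.max())/2,'along',al.min(),al.max())
    # lateral unit in world
    yh=np.cross([0,0,1.],[-ax[0],-ax[1],0]);yh/=np.linalg.norm(yh)
    g=(proj(n,sh+h*ax+.01*yh)-p)/10; print('   lat px per mm y',g@np.array([-d[1],d[0]]))
    xt=np.cross(yh,ax); g=(proj(n,sh+h*ax+.01*xt)-p)/10; print('   lat px per mm xt',g@np.array([-d[1],d[0]]),xt)
k='grey';y=SH[k][1]
plan(SH[k][0]+.224*axis(k),[180,-35,y]); print(SH[k][0]+.224*axis(k))
E
```

```text
grey scene px/mm 0.36521448169366827 lat -6.985966596544384 6.750073162623279 mid -0.11794671696055259 along -12.014689891577957 10.769935024505923
   lat px per mm y 0.3296063681400574
   lat px per mm xt -0.1992501019561932 [ 0.78622647 -0.22990871  0.57357644]
grey top px/mm 0.13767277064915184 lat -7.98707379779755 6.845713250275647 mid -0.5706802737609515 along -10.614112605645944 3.7585804696718403
   lat px per mm y 0.3908795137788143
   lat px per mm xt 0.11514188215499724 [ 0.78622647 -0.22990871  0.57357644]
red scene px/mm 0.3947788742970246 lat -5.8265518597745976 6.255643285257613 mid 0.2145457127415078 along -11.912272603976925 4.124472955027344
   lat px per mm y 0.40112793709797256
   lat px per mm xt -0.10095431665439131 [ 0.81157312 -0.11117169  0.57357644]
red top px/mm 0.16277794097370227 lat -7.90517983832969 7.051769190505061 mid -0.4267053239123144 along -7.596035479959956 5.664676503275098
   lat px per mm y 0.32179862866672115
   lat px per mm xt 0.2359027416766489 [ 0.81157312 -0.11117169  0.57357644]
rot [-0.205   0.5884  0.6436] deg 51.32 shift after rot (mm) [   1.9 -675.2    6.5]
[0.43598314 0.04356037 0.29849006]
```

Request:
arm_command([
  [0,0,0,-0.0256,0.0736,0.0805,-1],
  [0,0,0,-0.0256,0.0736,0.0805,-1],
  [0,0,0,-0.0256,0.0736,0.0805,-1],
  [0,0,0,-0.0256,0.0736,0.0805,-1],
  [0,0,0,-0.0256,0.0736,0.0805,-1],
  [0,0,0,-0.0256,0.0736,0.0805,-1],
  [0,0,0,-0.0256,0.0736,0.0805,-1],
  [0,0,0,-0.0256,0.0736,0.0805,-1],
], force=100)

```text
clock: 0.77
position: [0.2413, -0.6034, 0.3035]
eef_rot: [-180.0, -35.3, -16.6]
contact_force: [-0.3, -0.2, -0.1]
gripper_width: 0.999
grip_force: 0.0
```

Request:
arm_command([
  [0,-37,0,0,0,0,-1],
  [0,-37,0,0,0,0,-1],
  [0,-37,0,0,0,0,-1],
  [0,-37,0,0,0,0,-1],
  [0,-37,0,0,0,0,-1],
  [0,-37,0,0,0,0,-1],
  [0,-37,0,0,0,0,-1],
  [0,-37,0,0,0,0,-1],
])

```text
clock: 1.43
position: [0.3246, -0.3176, 0.3028]
eef_rot: [180.0, -35.0, -16.4]
contact_force: [1.6, 0.5, -0.3]
gripper_width: 0.998
grip_force: 0.0
```

Request:
arm_command([
  [0,-37,0,0,0,0,-1],
  [0,-37,0,0,0,0,-1],
  [0,-37,0,0,0,0,-1],
  [0,-37,0,0,0,0,-1],
  [0,-37,0,0,0,0,-1],
  [0,-37,0,0,0,0,-1],
  [0,-37,0,0,0,0,-1],
  [0,0,0,0,0,0,-1],
])

```text
clock: 2.1
position: [0.3985, -0.063, 0.3029]
eef_rot: [-179.9, -35.1, -15.5]
contact_force: [-0.7, -0.8, 0.3]
gripper_width: 0.996
grip_force: 0.0
```

```bash
sed -i 's/\[.5593,.0075,/[.5585,.0069,/; s/\[.5676,.2747,/[.5668,.2748,/' h.py
python3 - <<'E'
from h import *
st(); k='grey'
plan(SH[k][0]+.224*axis(k),[180,-35,SH[k][1]])
E
```

```text
{'clock': 2.1, 'qpos': [-17.144, -46.522, 138.688, 1.296, 52.775, 87.843], 'position': [0.398, -0.063, 0.303], 'eef_rot': [-179.932, -35.08, -15.466], 'contact_force': [-0.655, -0.829, 0.276], 'moment': [0.055, 0.28, 0.022], 'gripper_width': 0.996, 'grip_force': 0.0}
rot [-0.0095 -0.0014  0.0119] deg 0.88 shift after rot (mm) [   2.  -112.     6.8]
```

Request:
arm_command([
  [0,-28,1,-0.0024,0,0.003,-1],
  [0,-28,2,-0.0024,0,0.003,-1],
  [1,-28,2,-0.0024,0,0.003,-1],
  [1,-28,2,-0.0024,0,0.003,-1],
  [0,0,0,0,0,0,-1],
  [0,0,0,0,0,0,-1],
  [0,0,0,0,0,0,-1],
])

```text
clock: 2.68
position: [0.4347, 0.0344, 0.2979]
eef_rot: [179.8, -35.0, -17.1]
contact_force: [1.0, -0.2, -1.0]
gripper_width: 1.0
grip_force: 0.0
```

Run:
```python
from h import *
st(); k='grey'
plan(SH[k][0]+.094*axis(k),[180,-35,SH[k][1]])
cv2.imwrite('pics/s1.png',arm.get_image('scene'))
```

```text
{'clock': 2.683, 'qpos': [2.771, -37.7, 134.724, -14.858, 50.615, 116.046], 'position': [0.435, 0.034, 0.298], 'eef_rot': [179.799, -35.011, -17.087], 'contact_force': [1.018, -0.162, -1.044], 'moment': [0.04, 0.288, -0.0], 'gripper_width': 1.0, 'grip_force': 0.0}
rot [ 0.0114 -0.0002 -0.0113] deg 0.92 shift after rot (mm) [ -1.3  -8.3 128.4]
```

View pics/s1.png

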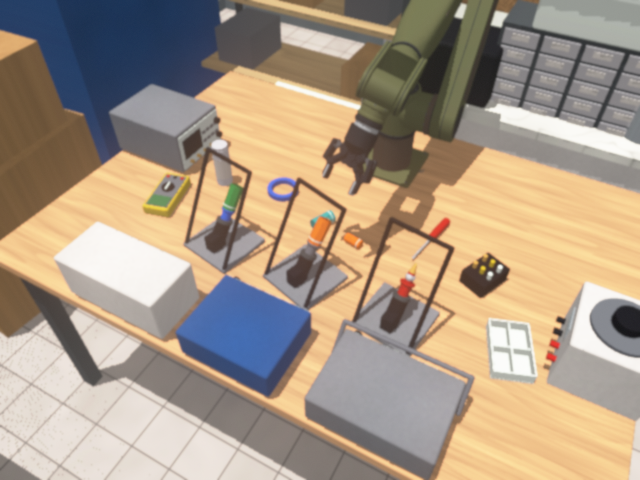

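The gripper at (350,165) stands above and in front of the grey probe's orange cap (319,231). Of the orange things, this one is the larger and has its white line by the mouth. The loose one at (350,239) is smaller, and the roll-shaped one at (325,218) is turquoise.

Request:
arm_command([
  [-1,-4,15,0.006,0,-0.006,-1],
  [0,-4,15,0.005,0,-0.005,-1],
  [0,0,15,0,0,0,-1],
  [0,0,10,0,0,0,-1],
  [0,0,0,0,0,0,-1],
  [0,0,0,0,0,0,-1],
  [0,0,0,0,0,0,-1],
])

```text
clock: 3.32
position: [0.4669, 0.033, 0.2537]
eef_rot: [-179.9, -35.1, -16.4]
contact_force: [0.5, 0.8, 0.4]
gripper_width: 1.001
grip_force: 0.0
```

Run:
```python
from h import *
st(); k='grey'
plan(SH[k][0]+.094*axis(k),[180,-35,SH[k][1]])
```

```text
{'clock': 3.317, 'qpos': [1.977, -29.93, 134.536, -15.463, 42.689, 116.71], 'position': [0.467, 0.033, 0.254], 'eef_rot': [-179.942, -35.143, -16.426], 'contact_force': [0.521, 0.761, 0.392], 'moment': [0.073, 0.247, 0.016], 'gripper_width': 1.001, 'grip_force': 0.0}
rot [ 0.0003 -0.0025 -0.0018] deg 0.18 shift after rot (mm) [-1.5 -0.6 74.3]
```

Request:
arm_command([
  [-0.5,0,15,0,0,0,-1],
  [-0.5,-0.5,15,0,0,0,-1],
  [-0.5,0,15,0,0,0,-1],
  [0,0,15,0,0,0,-1],
  [0,0,14,0,0,0,-1],
  [0,0,0,0,0,0,-1],
  [0,0,0,0,0,0,-1],
])

```text
clock: 3.9
position: [0.5065, 0.0225, 0.1918]
eef_rot: [-180.0, -35.1, -16.3]
contact_force: [-0.2, 0.3, 0.1]
gripper_width: 0.997
grip_force: 0.0
```

Run:
```python
from h import *
st(); k='grey'
plan(SH[k][0]+.094*axis(k),[180,-35,SH[k][1]])
a=arm.get_image('scene')[150:300,240:400]; b=arm.get_image('top')[130:280,270:430]
cv2.imwrite('pics/g1.png',cv2.resize(np.hstack([a,b]),(800,375),interpolation=cv2.INTER_CUBIC))
```

```text
{'clock': 3.9, 'qpos': [0.234, -18.67, 133.287, -17.629, 32.688, 118.672], 'position': [0.507, 0.022, 0.192], 'eef_rot': [-179.975, -35.065, -16.35], 'contact_force': [-0.233, 0.337, 0.119], 'moment': [0.083, 0.246, 0.012], 'gripper_width': 0.997, 'grip_force': 0.0}
rot [ 0.0001 -0.0011 -0.0007] deg 0.08 shift after rot (mm) [0.4 0.4 0. ]
```

View pics/g1.png

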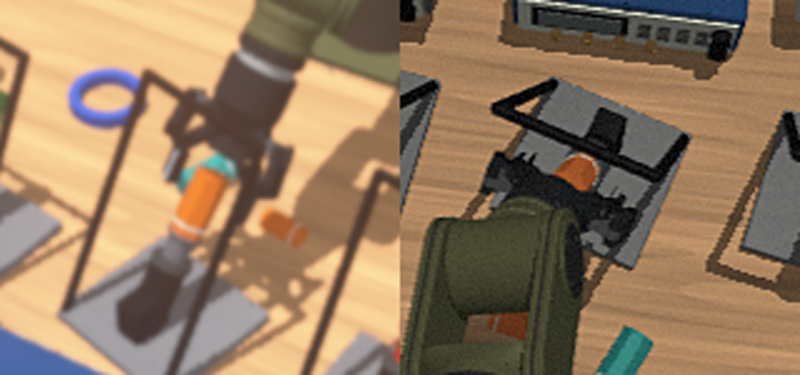

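Run:
```python
from h import *
s=arm.read_state();R=Ro.from_euler('xyz',s['eef_rot'],degrees=True).as_matrix()
for y in(-57,-43,0,43,57):
    X=s['position']+R@np.array([0,y,60])/1e3
    print(y,(proj('scene',X)-[240,150])*2.5,(proj('top',X)-[270,130])*2.5+[400,0])
```

```text
-57 [237.78499474 229.45165472] [519.00720296 154.06025589]
-43 [227.9482396 222.4564241] [531.92789135 159.56864707]
0 [198.33709946 201.39899701] [571.75590803 176.54826061]
43 [169.60260927 180.96498369] [611.80111578 193.62046779]
57 [160.42988712 174.44196813] [624.88625602 199.19896863]
```

The scene half shows the left fingertip at about crop (165,178), where it was predicted, with the right one hidden behind the handle leg. In the top half the cap (575,175) lies between the fingers, so I am closing.

Request:
arm_command([
  [0,0,0,0,0,0,1],
  [0,0,0,0,0,0,1],
  [0,0,0,0,0,0,1],
  [0,0,0,0,0,0,1],
  [0,0,0,0,0,0,1],
  [0,0,0,0,0,0,1],
], force=25)

```text
clock: 4.5
position: [0.5066, 0.0224, 0.1921]
eef_rot: [180.0, -35.1, -16.3]
contact_force: [-5.1, -0.4, 5.1]
gripper_width: 0.417
grip_force: 28.7
```

```bash
cat >> h.py <<'E'
def ft():
    s=arm.read_state();R=Ro.from_euler('xyz',s['eef_rot'],degrees=True); print('tool F',R.inv().apply(s['contact_force']).round(1),'M',R.inv().apply(s['moment']).round(2))
E
python3 -c "
from h import *
st();ft()"
```

```text
{'clock': 4.5, 'qpos': [0.236, -18.692, 133.279, -17.665, 32.706, 118.684], 'position': [0.507, 0.022, 0.192], 'eef_rot': [179.998, -35.088, -16.332], 'contact_force': [-5.149, -0.41, 5.133], 'moment': [-0.188, 0.583, -0.207], 'gripper_width': 0.417, 'grip_force': 28.723}
tool F [-1.   1.8 -7. ] M [-0.4  -0.51 -0.03]
```

Request:
arm_command([
  [0,0,0,0,0,0,1],
  [0,0,0,0,0,0,1],
  [0,0,-4,0,0,0,1],
  [0,0,-4,0,0,0,1],
  [0,0,-4,0,0,0,1],
  [0,0,-3,0,0,0,1],
  [0,0,0,0,0,0,1],
  [0,0,0,0,0,0,1],
], force=100)

```text
clock: 5.17
position: [0.4982, 0.0248, 0.204]
eef_rot: [-180.0, -35.1, -16.3]
contact_force: [-1.4, -2.9, 1.4]
gripper_width: 0.408
grip_force: 100.1
```

```bash
python3 -c "
from h import *
st();ft()"
```

```text
{'clock': 5.167, 'qpos': [0.597, -21.064, 133.72, -17.115, 34.651, 118.201], 'position': [0.498, 0.025, 0.204], 'eef_rot': [-179.999, -35.081, -16.331], 'contact_force': [-1.39, -2.867, 1.425], 'moment': [-0.47, 0.355, -0.318], 'gripper_width': 0.408, 'grip_force': 100.063}
tool F [ 0.4  3.1 -1.5] M [-0.63 -0.21 -0.06]
```

Request:
arm_command([
  [0,0,-3,0,0,0,1],
  [0,0,-3,0,0,0,1],
  [0,0,-3,0,0,0,1],
  [0,0,-3,0,0,0,1],
  [0,0,-3,0,0,0,1],
  [0,0,-3,0,0,0,1],
  [0,0,0,0,0,0,1],
  [0,0,0,0,0,0,1],
])

```text
clock: 5.83
position: [0.4884, 0.0281, 0.2188]
eef_rot: [-179.9, -35.1, -16.4]
contact_force: [-1.5, -1.7, -0.0]
gripper_width: 0.412
grip_force: 102.2
```

```bash
python3 -c "
from h import *
st();ft()"
```

```text
{'clock': 5.833, 'qpos': [1.081, -23.857, 134.124, -16.492, 37.014, 117.713], 'position': [0.488, 0.028, 0.219], 'eef_rot': [-179.911, -35.105, -16.362], 'contact_force': [-1.472, -1.7, -0.012], 'moment': [-0.194, 0.272, -0.154], 'gripper_width': 0.412, 'grip_force': 102.212}
tool F [-0.8  2.  -0.5] M [-0.3  -0.21 -0.03]
```

Request:
arm_command([
  [0,0,-8,0,0,0,1],
  [0,0,-12,0,0,0,1],
  [0,0,-15,0,0,0,1],
  [0,0,-15,0,0,0,1],
  [0,0,-10,0,0,0,1],
  [0,0,0,0,0,0,1],
  [0,0,0,0,0,0,1],
])

```text
clock: 6.42
position: [0.4553, 0.0379, 0.2681]
eef_rot: [-179.9, -35.2, -16.3]
contact_force: [-0.5, 0.4, -0.4]
gripper_width: 0.41
grip_force: 102.2
```

Run:
```python
from h import *
st();ft()
k='red'; plan(SH[k][0]+.184*axis(k),[180,-35,SH[k][1]])
a=arm.get_image('scene')[150:300,240:400]; b=arm.get_image('top')[130:280,270:430]
cv2.imwrite('pics/g2.png',cv2.resize(np.hstack([a,b]),(800,375),interpolation=cv2.INTER_CUBIC))
```

```text
{'clock': 6.417, 'qpos': [2.797, -32.719, 134.802, -15.272, 45.284, 116.714], 'position': [0.455, 0.038, 0.268], 'eef_rot': [-179.9, -35.154, -16.346], 'contact_force': [-0.511, 0.448, -0.434], 'moment': [0.077, 0.299, -0.005], 'gripper_width': 0.41, 'grip_force': 102.199}
tool F [-0.8 -0.3  0. ] M [-0.01 -0.31 -0.  ]
rot [ 0.084  -0.0028 -0.1221] deg 8.49 shift after rot (mm) [ -23.7 -249.9  -13.6]
```

View pics/g2.png

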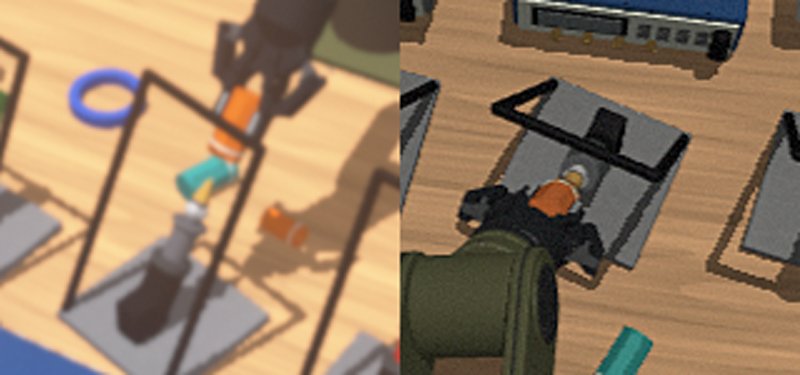

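The cap is off and in the fingers, at crop (235,120); the grey probe is bare at (195,215). Next I move across to the red probe.

Request:
arm_command([
  [-4,0,-20,0.042,-0.0014,-0.061,1],
  [-4,-10,-18,0.042,-0.0014,-0.061,1],
  [-4,-34,0,0,0,0,1],
  [-4,-34,0,0,0,0,1],
  [-4,-34,0,0,0,0,1],
  [-4,-34,0,0,0,0,1],
  [0,-34,0,0,0,0,1],
  [0,-34,0,0,0,0,1],
])

```text
clock: 7.18
position: [0.4443, 0.26, 0.2831]
eef_rot: [179.9, -34.8, -7.7]
contact_force: [0.5, -0.6, -0.8]
gripper_width: 0.409
grip_force: 102.2
```

Request:
arm_command([
  [0,-20,0,0,0,0,1],
  [0,-10,0,0,0,0,1],
  [0,-4,0,0,0,0,1],
  [0,0,0,0,0,0,1],
  [0,0,0,0,0,0,1],
  [0,0,0,0,0,0,1],
])

```text
clock: 7.68
position: [0.4494, 0.2907, 0.2845]
eef_rot: [179.9, -34.9, -7.9]
contact_force: [-0.3, -0.4, -1.3]
gripper_width: 0.407
grip_force: 102.2
```

Run:
```python
from h import *
st();ft()
k='red'; plan(SH[k][0]+.169*axis(k),[180,-35,SH[k][1]])
```

```text
{'clock': 7.683, 'qpos': [35.761, -16.474, 122.113, -30.266, 51.756, 147.908], 'position': [0.449, 0.291, 0.285], 'eef_rot': [179.926, -34.906, -7.879], 'contact_force': [-0.266, -0.438, -1.255], 'moment': [-0.012, 0.398, 0.006], 'gripper_width': 0.407, 'grip_force': 102.227}
tool F [-0.9  0.5  0.9] M [-0.05 -0.39 -0.04]
rot [ 0.0021  0.0016 -0.0011] deg 0.16 shift after rot (mm) [-0.2 -0.2 37.8]
```

Request:
arm_command([
  [0,0,12,0,0,0,1],
  [0,0,14,0,0,0,1],
  [0,0,12,0,0,0,1],
  [0,0,0,0,0,0,1],
  [0,0,0,0,0,0,1],
  [0,0,0,0,0,0,1],
])

```text
clock: 8.18
position: [0.4711, 0.2886, 0.2537]
eef_rot: [180.0, -34.9, -7.8]
contact_force: [-0.3, 0.1, -1.3]
gripper_width: 0.411
grip_force: 102.2
```

Run:
```python
from h import *
st();ft()
k='red'; plan(SH[k][0]+.169*axis(k),[180,-35,SH[k][1]])
s=arm.read_state();R=Ro.from_euler('xyz',s['eef_rot'],degrees=True).as_matrix()
O={'scene':(360,215),'top':(190,130)};W=[]
for n in O:
    im=arm.get_image(n); cv2.imwrite(f'pics/{n}2.png',im); x,y=O[n]
    W.append(im[y:y+90,x:x+100])
    for z in(40,94,94+23,94+75): print(n,z,((proj(n,s['position']+R@np.array([0,0,z])/1e3)-O[n])*4).round(1))
cv2.imwrite('pics/r1.png',cv2.resize(np.hstack(W),(800,360),interpolation=cv2.INTER_CUBIC))
```

```text
{'clock': 8.183, 'qpos': [33.982, -12.542, 122.058, -31.231, 47.507, 148.55], 'position': [0.471, 0.289, 0.254], 'eef_rot': [179.952, -34.92, -7.838], 'contact_force': [-0.274, 0.141, -1.304], 'moment': [0.039, 0.304, 0.042], 'gripper_width': 0.411, 'grip_force': 102.224}
tool F [-1.  -0.1  0.9] M [ 0.02 -0.31 -0.04]
rot [ 0.0012  0.0014 -0.0005] deg 0.11 shift after rot (mm) [-0.3  0.7  0.1]
scene 40 [274.  80.]
scene 94 [238.6 160.2]
scene 117 [223.8 193.8]
scene 169 [190.7 268.8]
top 40 [122.7 260.1]
top 94 [152.  234.7]
top 117 [163.8 224.4]
top 169 [189.3 202.3]
```

View pics/r1.png

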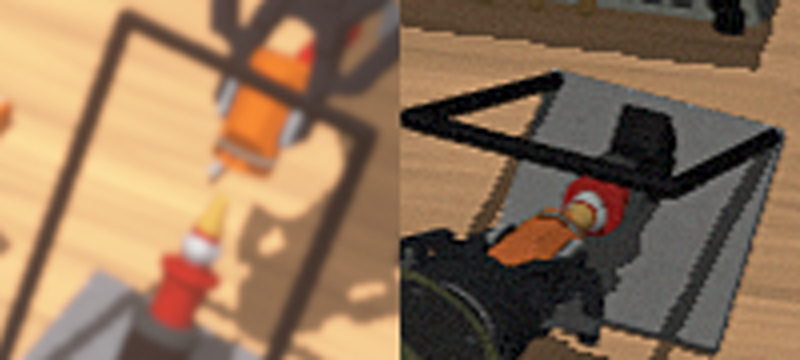

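Run:
```python
from h import *
s=arm.read_state();R=Ro.from_euler('xyz',s['eef_rot'],degrees=True).as_matrix()
O={'scene':(360,215),'top':(190,130)}
C={'orange':((5,150,90),(17,255,255)),'red':((0,150,70),(4,255,255)),'brass':((18,110,120),(32,255,255)),'white':((0,0,165),(180,50,255))}
for n in O:
    x,y=O[n]; im=cv2.imread(f'pics/{n}2.png'); hsv=cv2.cvtColor(im,cv2.COLOR_BGR2HSV)
    P=lambda v:proj(n,s['position']+R@np.array(v)/1e3)
    a,b=P([0,0,94]),P([0,0,169]); L=np.linalg.norm(b-a); d=(b-a)/L; nn=np.array([-d[1],d[0]])
    m=P([0,0,130]); print(n,'px/mm',L/75,'lat px/mm: tool x',(P([10,0,130])-m)@nn/10,'tool y',(P([0,10,130])-m)@nn/10)
    for c in C:
        M=cv2.inRange(hsv,*C[c]); Z=np.zeros_like(M); Z[y:y+90,x:x+100]=255; M&=Z
        N,lab,stt,ce=cv2.connectedComponentsWithStats(M)
        for i in range(1,N):
            if stt[i][4]<8: continue
            Q=np.argwhere(lab==i)[:,::-1]-a; al=Q@d; la=Q@nn
            bins=[(int(k),la[(al>=k)&(al<k+3)].min().round(1),la[(al>=k)&(al<k+3)].max().round(1)) for k in np.arange(np.floor(al.min()/3)*3,al.max(),3) if ((al>=k)&(al<k+3)).sum()>2]
            print('  ',c,(ce[i]-O[n]).round(1),'al',al.min().round(1),al.max().round(1),'latmean',la.mean().round(2),*bins)
```

```text
scene px/mm 0.39618185841249004 lat px/mm: tool x 0.10175453946119377 tool y 0.4024483774630226
   orange [70.1 16.4] al -33.4 -21.5 latmean 0.14 (-33, np.float64(-3.5), np.float64(-2.0)) (-30, np.float64(-6.4), np.float64(7.5)) (-27, np.float64(-6.8), np.float64(8.5)) (-24, np.float64(-7.1), np.float64(8.1))
   orange [63.3 29.8] al -18.2 -3.5 latmean 0.96 (-18, np.float64(-5.3), np.float64(7.6)) (-15, np.float64(-5.2), np.float64(7.2)) (-12, np.float64(-5.5), np.float64(7.5)) (-9, np.float64(-7.1), np.float64(7.6)) (-6, np.float64(-6.6), np.float64(7.7))
   orange [ 0.7 28. ] al 10.6 16.0 latmean 58.99 (9, np.float64(58.2), np.float64(60.4)) (12, np.float64(57.9), np.float64(60.0))
   orange [59.4 40.6] al -0.7 2.3 latmean 0.18 (-3, np.float64(-5.5), np.float64(6.6)) (0, np.float64(-6.8), np.float64(6.2))
   orange [51.9 57.7] al 18.0 20.2 latmean 0.18 (18, np.float64(-1.9), np.float64(3.1))
   orange [51.5 71.9] al 29.4 36.5 latmean -5.2 (30, np.float64(-6.2), np.float64(-4.8))
   red [77.1 13.3] al -32.9 -29.7 latmean -5.03 (-33, np.float64(-6.1), np.float64(-3.9))
   red [44.7 7
[... 1374 characters left out ...]
9764
   orange [32.8 59.9] al -14.8 4.3 latmean -2.14 (-15, np.float64(-7.7), np.float64(-2.2)) (-12, np.float64(-7.3), np.float64(0.5)) (-9, np.float64(-6.8), np.float64(1.7)) (-6, np.float64(-7.0), np.float64(3.7)) (-3, np.float64(-7.1), np.float64(3.6)) (0, np.float64(-5.8), np.float64(3.4)) (3, np.float64(-3.2), np.float64(3.8))
   red [50.2 49.4] al 8.1 20.7 latmean 1.33 (6, np.float64(-5.0), np.float64(7.0)) (9, np.float64(-5.9), np.float64(8.3)) (12, np.float64(-6.7), np.float64(8.8)) (15, np.float64(-5.5), np.float64(8.0)) (18, np.float64(-0.7), np.float64(4.9))
   brass [44.9 53. ] al 7.0 10.6 latmean 0.59 (6, np.float64(-2.2), np.float64(2.8)) (9, np.float64(-1.5), np.float64(2.7))
```

The crop shows the cap in the fingers (245,120; mouth near 243,168) directly above the brass tip (221,192), and the top half agrees to about 1 mm. I apply a small correction and then advance.

Request:
arm_command([
  [-0.4,0.8,8,0,0,0,1],
  [0,0,8,0,0,0,1],
  [0,0,8,0,0,0,1],
  [0,0,6,0,0,0,1],
  [0,0,5,0,0,0,1],
  [0,0,0,0,0,0,1],
  [0,0,0,0,0,0,1],
])

```text
clock: 8.87
position: [0.4904, 0.2852, 0.224]
eef_rot: [179.9, -34.9, -7.8]
contact_force: [-0.5, 0.1, 0.4]
gripper_width: 0.408
grip_force: 102.2
```

Run:
```python
from h import *
st();ft()
k='red'; plan(SH[k][0]+.094*axis(k),[180,-35,SH[k][1]])
```

```text
{'clock': 8.867, 'qpos': [32.353, -8.736, 121.87, -32.384, 43.681, 149.346], 'position': [0.49, 0.285, 0.224], 'eef_rot': [179.901, -34.868, -7.793], 'contact_force': [-0.483, 0.1, 0.421], 'moment': [0.042, 0.325, 0.014], 'gripper_width': 0.408, 'grip_force': 102.225}
tool F [-0.2 -0.  -0.6] M [ 0.01 -0.33 -0.01]
rot [0.0017 0.0023 0.0001] deg 0.16 shift after rot (mm) [ 0.7 -0.  39.5]
```

Request:
arm_command([
  [0.2,0,4,0,0,0,1],
  [0,0,4,0,0,0,1],
  [0,0,4,0,0,0,1],
  [0,0,3,0,0,0,1],
  [0,0,0,0,0,0,1],
  [0,0,0,0,0,0,1],
])

```text
clock: 9.37
position: [0.499, 0.2841, 0.2123]
eef_rot: [179.9, -34.9, -7.8]
contact_force: [0.1, -0.1, -0.6]
gripper_width: 0.409
grip_force: 102.2
```

Run:
```python
from h import *
st();ft()
k='red'; plan(SH[k][0]+.094*axis(k),[180,-35,SH[k][1]])
```

```text
{'clock': 9.367, 'qpos': [31.695, -7.047, 121.618, -32.96, 42.108, 149.765], 'position': [0.499, 0.284, 0.212], 'eef_rot': [179.935, -34.9, -7.805], 'contact_force': [0.088, -0.148, -0.643], 'moment': [0.044, 0.303, 0.009], 'gripper_width': 0.409, 'grip_force': 102.225}
tool F [-0.3  0.1  0.6] M [ 0.01 -0.31 -0.01]
rot [ 0.0012  0.0018 -0.0001] deg 0.12 shift after rot (mm) [ 0.3  0.  24.9]
```

Request:
arm_command([
  [0,0,3,0,0,0,1],
  [0,0,3,0,0,0,1],
  [0,0,2,0,0,0,1],
  [0,0,2,0,0,0,1],
  [0,0,0,0,0,0,1],
])

```text
clock: 9.78
position: [0.5051, 0.2832, 0.2052]
eef_rot: [179.9, -35.0, -7.8]
contact_force: [-1.5, -3.1, 3.8]
gripper_width: 0.405
grip_force: 103.0
```

```bash
python3 -c "
from h import *
st();ft()"
```

```text
{'clock': 9.783, 'qpos': [31.256, -5.932, 121.381, -33.446, 41.14, 150.094], 'position': [0.505, 0.283, 0.205], 'eef_rot': [179.907, -34.985, -7.811], 'contact_force': [-1.484, -3.06, 3.802], 'moment': [-0.462, 0.078, -0.35], 'gripper_width': 0.405, 'grip_force': 102.996}
tool F [ 1.3  3.2 -3.7] M [-0.58 -0.01  0.02]
```

Request:
arm_command([
  [0,0,2,0,0,0,1],
  [0,0,2,0,0,0,1],
  [0,0,2,0,0,0,1],
  [0,0,0,0,0,0,1],
])

```text
clock: 10.12
position: [0.5086, 0.2825, 0.1998]
eef_rot: [179.9, -35.0, -7.8]
contact_force: [1.4, -3.9, 1.1]
gripper_width: 0.41
grip_force: 102.5
```

```bash
python3 -c "
from h import *
st();ft()"
```

```text
{'clock': 10.117, 'qpos': [30.975, -5.194, 121.288, -33.739, 40.465, 150.295], 'position': [0.509, 0.283, 0.2], 'eef_rot': [179.889, -34.985, -7.783], 'contact_force': [1.379, -3.884, 1.093], 'moment': [-0.544, -0.199, -0.301], 'gripper_width': 0.41, 'grip_force': 102.512}
tool F [2.2 3.7 0.2] M [-0.59  0.27 -0.05]
```

Request:
arm_command([
  [0,0,2,0,0,0,1],
  [0,0,2,0,0,0,1],
  [0,0,2,0,0,0,1],
  [0,0,0,0,0,0,1],
])

```text
clock: 10.45
position: [0.5119, 0.2822, 0.194]
eef_rot: [179.9, -35.0, -7.8]
contact_force: [6.3, -3.5, -1.8]
gripper_width: 0.405
grip_force: 102.2
```

Run:
```python
from h import *
st();ft()
k='red'; plan(SH[k][0]+.094*axis(k),[180,-35,SH[k][1]])
```

```text
{'clock': 10.45, 'qpos': [30.719, -4.422, 121.188, -33.991, 39.757, 150.508], 'position': [0.512, 0.282, 0.194], 'eef_rot': [179.926, -34.95, -7.769], 'contact_force': [6.34, -3.469, -1.769], 'moment': [-0.453, -0.494, -0.254], 'gripper_width': 0.405, 'grip_force': 102.205}
tool F [4.5 2.6 5.3] M [-0.46  0.55 -0.01]
rot [0.001  0.0009 0.0004] deg 0.08 shift after rot (mm) [ 0.  -0.1  2.4]
```

Request:
arm_command([
  [0.3,0.2,1.5,0,0,0,1],
  [0,0,1.5,0,0,0,1],
  [0,0,1.5,0,0,0,1],
  [0,0,0,0,0,0,1],
])

```text
clock: 10.78
position: [0.5137, 0.2819, 0.1919]
eef_rot: [179.9, -34.9, -7.9]
contact_force: [-12.4, -5.6, 12.6]
gripper_width: 0.405
grip_force: 104.7
```

Run:
```python
from h import *
st();ft()
k='red'; plan(SH[k][0]+.094*axis(k),[180,-35,SH[k][1]])
```

```text
{'clock': 10.783, 'qpos': [30.599, -4.05, 121.047, -34.048, 39.615, 150.61], 'position': [0.514, 0.282, 0.192], 'eef_rot': [179.896, -34.871, -7.86], 'contact_force': [-12.435, -5.58, 12.614], 'moment': [-0.878, 0.674, -0.644], 'gripper_width': 0.405, 'grip_force': 104.703}
tool F [ -2.3   7.3 -16.9] M [-1.16 -0.55 -0.02]
rot [ 0.0024  0.0023 -0.0009] deg 0.19 shift after rot (mm) [-0.3 -0.1 -0.3]
```

Request:
arm_command([
  [0,0,1.2,0,0,0,1],
  [0,0,1.2,0,0,0,1],
  [0,0,0,0,0,0,1],
  [0,0,0,0,0,0,1],
])

```text
clock: 11.12
position: [0.514, 0.282, 0.1918]
eef_rot: [179.9, -34.8, -7.9]
contact_force: [-34.3, -8.5, 29.7]
gripper_width: 0.407
grip_force: 107.6
```

Run:
```python
from h import *
st();ft()
k='red'; plan(SH[k][0]+.094*axis(k),[180,-35,SH[k][1]])
O={'scene':(360,215),'top':(190,130)}
cv2.imwrite('pics/r2.png',cv2.resize(np.hstack([arm.get_image(n)[y:y+90,x:x+100] for n,(x,y) in O.items()]),(800,360),interpolation=cv2.INTER_CUBIC))
```

```text
{'clock': 11.117, 'qpos': [30.61, -3.975, 120.978, -34.08, 39.695, 150.691], 'position': [0.514, 0.282, 0.192], 'eef_rot': [179.851, -34.844, -7.915], 'contact_force': [-34.264, -8.487, 29.682], 'moment': [-1.415, 2.014, -1.038], 'gripper_width': 0.407, 'grip_force': 107.596}
tool F [ -9.9  13.2 -43. ] M [-1.97 -1.8  -0.11]
rot [ 0.0037  0.0027 -0.0016] deg 0.28 shift after rot (mm) [-0.4 -0.  -0.5]
```

View pics/r2.png

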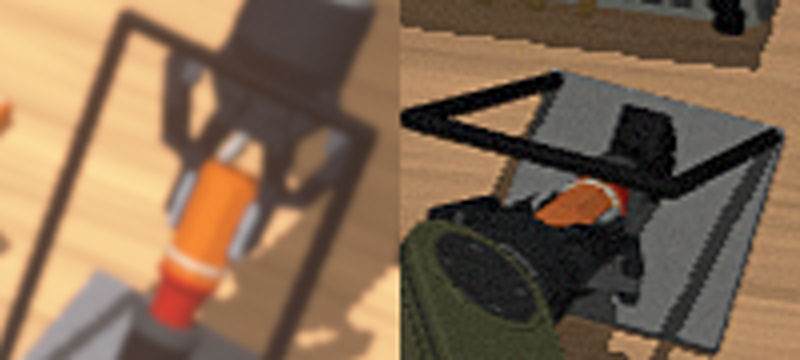

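The cap sits with its mouth on the red shoulder (scene half 180,280), and 43 N of press gives no further travel. I ease the load and then release.

Request:
arm_command([
  [0,0,-1.5,0,0,0,1],
  [0,0,-1.5,0,0,0,1],
  [0,0,-0.5,0,0,0,1],
  [0,0,0,0,0,0,1],
])

```text
clock: 11.55
position: [0.5135, 0.2818, 0.1919]
eef_rot: [179.9, -34.9, -7.8]
contact_force: [-2.1, -4.6, 4.7]
gripper_width: 0.406
grip_force: 102.6
```

```bash
python3 -c "
from h import *
st();ft()"
```

```text
{'clock': 11.55, 'qpos': [30.592, -4.109, 121.111, -34.063, 39.526, 150.575], 'position': [0.514, 0.282, 0.192], 'eef_rot': [179.933, -34.919, -7.807], 'contact_force': [-2.112, -4.58, 4.726], 'moment': [-0.627, 0.06, -0.448], 'gripper_width': 0.406, 'grip_force': 102.642}
tool F [ 1.5  4.8 -4.7] M [-0.77  0.03  0.01]
```

Request:
arm_command([
  [0,0,0,0,0,0,-1],
  [0,0,0,0,0,0,-1],
  [0,0,0,0,0,0,-1],
  [0,0,0,0,0,0,-1],
  [0,0,0,0,0,0,-1],
  [0,0,0,0,0,0,-1],
  [0,0,0,0,0,0,-1],
])

```text
clock: 12.13
position: [0.5136, 0.282, 0.1917]
eef_rot: [180.0, -34.9, -7.8]
contact_force: [0.7, -0.4, 0.4]
gripper_width: 0.997
grip_force: 0.0
```

```bash
python3 -c "
from h import *
st();ft()"
```

```text
{'clock': 12.133, 'qpos': [30.599, -4.08, 121.101, -34.045, 39.493, 150.573], 'position': [0.514, 0.282, 0.192], 'eef_rot': [179.96, -34.91, -7.806], 'contact_force': [0.723, -0.38, 0.416], 'moment': [0.06, 0.319, 0.037], 'gripper_width': 0.997, 'grip_force': 0.0}
tool F [0.9 0.3 0.1] M [ 0.03 -0.32 -0.02]
```

Request:
arm_command([
  [0,0,-10,0,0,0,-1],
  [0,0,-20,0,0,0,-1],
  [0,0,-25,0,0,0,-1],
  [0,0,-25,0,0,0,-1],
  [0,0,-25,0,0,0,-1],
  [0,0,-15,0,0,0,-1],
  [0,0,0,0,0,0,-1],
  [0,0,0,0,0,0,-1],
])

```text
clock: 12.8
position: [0.4454, 0.2918, 0.2916]
eef_rot: [-179.9, -35.0, -7.8]
contact_force: [-1.0, -0.9, -0.8]
gripper_width: 0.998
grip_force: 0.0
```

Run:
```python
from h import *
st()
im=arm.get_image('scene')
cv2.imwrite('pics/f1.png',cv2.resize(im[150:350,180:460],(800,571),interpolation=cv2.INTER_CUBIC))
k='red'; sh=SH[k][0]
for h in(0,.035,.07,.085): print(h,(proj('scene',sh+h*axis(k))-[180,150])*800/280)
k='grey'; sh=SH[k][0]
for h in(0,.015,.052,.067): print('g',h,(proj('scene',sh+h*axis(k))-[180,150])*800/280)
```

```text
{'clock': 12.8, 'qpos': [36.136, -17.263, 122.045, -30.077, 52.452, 147.727], 'position': [0.445, 0.292, 0.292], 'eef_rot': [-179.905, -35.028, -7.839], 'contact_force': [-0.976, -0.933, -0.781], 'moment': [0.009, 0.295, 0.009], 'gripper_width': 0.998, 'grip_force': 0.0}
0 [649.98896233 377.51822752]
0.035 [665.81761361 341.57173446]
0.07 [681.86241574 305.13436794]
0.085 [688.80602855 289.3655873 ]
g 0 [382.52298444 262.39218131]
g 0.015 [389.1663747  248.38807467]
g 0.052 [405.73168462 213.4688004 ]
g 0.067 [412.52064306 199.15783955]
```

View pics/f1.png

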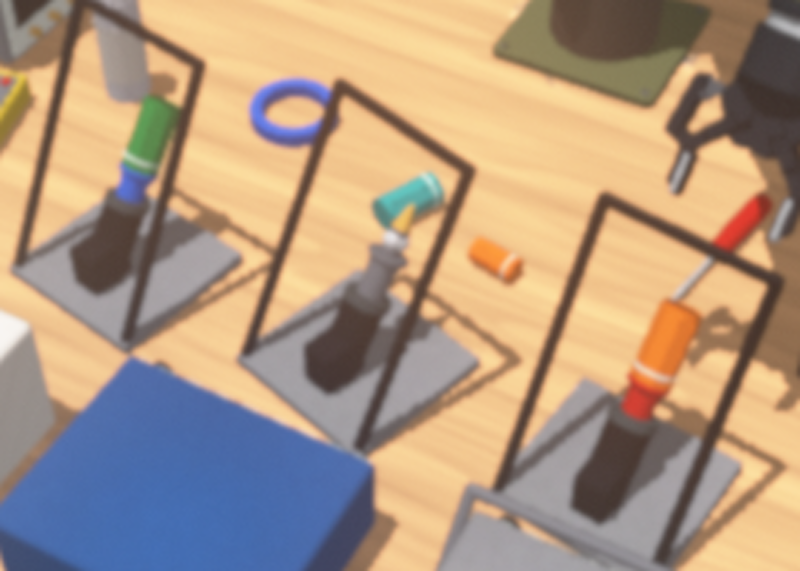

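The orange cap (665,340) is seated on the red probe. Its closed end at (683,305) matches the predicted home position (682,305). The green cap is untouched at (150,135), and the gripper is clear.

```bash
python3 -c "
from bench import arm
print(arm.finish_job())"
```

```text
the job is handed in; nothing more can be done
None
```

The orange guard cap is off the grey probe and seated home on the red probe's shoulder. It held under a 43 N press, was let go with the gripper clear, and the job was handed in at about 13 s; the final picture showed the green cap still on the blue probe and nothing pushed about.

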